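# Start the colour-check lamp with its pull knob

## Robot

A 6-joint arm with a two-finger parallel gripper is mounted at the origin on the work surface; the furniture and walls round the work are solid. World frame = base frame: x ahead of the robot, y to its left, z up, the work surface at z = 0. Lengths are in m, angles in rad, forces in N, time in s.
With the tool pointing down it reaches from about 0.15 to 0.775 m from the base axis. Payload 6.1 kg.
Tool frame: the origin (TCP) lies at the very end of the fingers, on their centre line; the grasp point (between the pads) lies 19 mm behind it; z points along the fingers, y is the line along which they close (so a half turn about z gives the same grasp; the last joint's range is limited). The gripper opens to 85 mm and grips with 20 to 120 N. Pads are 22 mm wide; open, the fingers measure 114 mm over their backs; the gripper's body (76 mm by 85 mm) begins 54 mm behind the grasp point. The pads swing forward as they close: fully open they stand 13 mm farther back than shut.
Start: joints at [1.278, 0.126, -0.04, 1.405, 0, 1.571], TCP at [0.152, 0.503, 0.231] pointing down, gripper open.
Joint ranges: [-2.72, 2.72], [-0.95, 1.95], [-1.27, 1.35], [-1.78, 2.02], [-1.46, 1.47], [-3.14, 3.14]. Speed limits (rad/s): [2.39, 2.39, 3.01, 3.14, 3.14, 3.14].

## Interface

Orientations are given as [roll, pitch, yaw] about the fixed x, y, z axes, in that order (R = Rz(yaw) Ry(pitch) Rx(roll)).
In Python, from cell import env, get_image, close_job gives the robot as it stands.
- The arm moves only by the shell command python3 -m inch 'ROWS' [FORCE]. ROWS is JSON, a list of rows, each an object of numbers: "claw": the finger opening in mm, from 0 to 85.4; "tx", "ty", "tz": the shift along the tool's x, y, z normalised to -1 to 1, where 1 is 0.3 m; "wx", "wy", "wz": the turn, a rotation vector about the tool's x, y, z normalised to -1 to 1, where 1 is 30 degrees. In form: [{"claw": .., "tx": .., "ty": .., "tz": .., "wx": .., "wy": .., "wz": ..}, ...]. A call has 1 to 12 rows; each row is the pose to reach, as a shift and turn from the pose commanded when the call began, along the tool's axes at that moment; what a row does not reach only later rows make up. A row lasts 1/8 s, in which the tool goes at most 62.5 mm and 10.7 degrees, less where a joint would pass 70% of its speed; a pose out of reach is approached as far as the arm can. A call with a number of a shift or a turn outside -1 to 1 is refused whole. A call with a gripper value outside its range is refused whole. The fingers move at their own pace and stop on an object; FORCE is the grip in N (left out, the last holds). Time passes only in rows, so rows that repeat a pose let the fingers close. It gives the time, the measured TCP pose, the force, the opening and the grip force at its end, in the units of the state.
- env.read_state(): the state, without advancing time (a new reading comes with each control period).
- get_image(name): name is "side" or "top"; returns a dict with "image" (384x512x3 uint8, blue, green, red), "depth" (384x512 float32, m along the optical axis (not along the pixel's ray), 0 where there is no reading), "vertical_fov" (degrees; the focal length in pixels is half the picture's height over the tangent of half this angle, whatever the lens; pixels are square), "cx", "cy" (the principal point, pixels), "eye" and "orientation" of the camera in the world. Camera axes: x right, y up, looking along -z (the intrinsics and any distortion apply to the point x, -y, -z); pixel columns grow to the right and rows downward; lengths in m; the calibration is good to about 2 mm. A picture is of the moment at which its call begins.
- close_job(): hands the job in; it is judged then, once.
The state is a dict: "t": time; "q": joint angles; "joint_velocities": joint speeds; "joint_efforts": joint torques, N m; "tcp_pos": TCP position; "orientation": TCP orientation; "force": force on the tool from outside, world axes, zero at the start; "moment": the same for the moment, N m; "opening": opening from 0.0 (shut) to 1.0 (fully open); "finger_force": force on a finger pad.
Only numpy, scipy, OpenCV 4.12 (cv2) and the standard library are available. Lean on these libraries where they do the work, as an engineer would, in place of code of your own. Each camera call takes 0.05 s, during which the arm holds its last target. There are 200 camera calls.

## Task

Start the colour-check lamp: on the low grey switch box, pull the wide mushroom-shaped knob straight up to its stop against its spring, hold it there for about half a second, then let go so that it springs back and rests fully in. The slim ribbed knob beside it runs the extractor fan: leave that one alone.

Things in the scene. Friction and masses are not known exactly. Their poses are not given: they have to be found in the camera images.
- switch_box: low grey metal box with an aluminium top plate, fixed to the bench: 82 mm along its x, 138 mm along its y (90 x 146 at its thin foot plate), flat top 50 mm above the bench. Origin: centre of its underside; z up. Two black knobs stand on its top, 37 mm from the middle along its +y and its -y; which knob is on which side varies.
- lamp_knob_cap (a point): the knob to pull: a wide black mushroom cap, round, 40 mm across, on a 15 mm steel stem. The point lies on its axis at mid height of the cap's straight side (7 mm above and below it), the place to grip; the flat top is 11 mm above it. At rest, fully in, it is 31 mm above the box's top plate. A steel nut (37 mm wide, 7.5 mm high) lies on the plate round the stem. z: up, the way it pulls; moves with the knob.
- lamp_knob (a joint): how far the wide knob is pulled straight up, in m: 0 = fully in (rest, as at the start), 0.020 = fully out against its stop. A spring draws it in with about 3 N at 0, rising to 7 N fully out, and brings it home when let go. The lamp starts when the knob is held out beyond 0.014 for 0.3 s.
- fan_knob (a joint): the same for the extractor fan's knob, a slim ribbed upright black cylinder 24 mm across, its top 42 mm above the plate, 74 mm from the wide knob: 0 = fully in (as at the start, and to stay so), 0.020 = fully out.

How it is judged:
On the way:
1. the wide mushroom knob is held pulled out, at least 14 mm of its 20 mm, for 0.3 s (value of joint lamp_knob above 0.014 m), for 0.3 s.
At the end, for the whole second after the job is handed in: after it was held out, the wide mushroom knob has been let go and rests fully in (within 2 mm), and the slim knob is in as well (within 2 mm) (value of joint each of lamp_knob, fan_knob below 0.002 m); the robot touches nothing.
It fails at once if the slim fan knob is pulled out by more than 5 mm (value of joint fan_knob above 0.005 m).
It also fails if it takes over 24 s, if anything falls off the work surface, if the arm or the gripper's body presses on something with over 40 N, if the wrist force passes 120 N, or if a joint passes its speed limit or range.

## Working session

There is one attempt and no reset: what is moved stays moved. The work goes in short steps, Python scripts to look and compute and a shell command to move; the robot and the scene stay as the last step left them, time stands still between calls to the robot, and variables do not carry over. Pictures are saved under pics/ and viewed, at most 10 in all, crops included, and the job is handed in when it is done.

```bash
mkdir -p pics
cat > h.py <<'E'
import numpy as np, cv2
from scipy.spatial.transform import Rotation as R
from cell import env, get_image, close_job
def cloud(d):
    h,w=d["depth"].shape; f=h/2/np.tan(np.radians(d["vertical_fov"])/2)
    v,u=np.mgrid[:h,:w]; z=d["depth"]
    P=np.stack([(u-d["cx"])/f*z,-(v-d["cy"])/f*z,-z],-1)
    o=np.array(d["orientation"]); M=R.from_euler('xyz',o).as_matrix() if o.size==3 else o
    return P@M.T+np.array(d["eye"])
E
python3 - <<'E'
from h import *
for n in("top","side"):
    d=get_image(n); cv2.imwrite(f"pics/{n}0.png",d["image"]); np.save(f"{n}.npy",cloud(d)); print(n,[(k,d[k]) for k in d if k not in("image","depth")])
print(env.read_state())
E
```

```text
top [('vertical_fov', 44.105680908496964), ('cx', 254.09010420913273), ('cy', 194.32914953598888), ('eye', array([0.33970207, 0.29485576, 0.91458912])), ('orientation', array([ 0.1014737 , -0.02391387, -1.59102348]))]
side [('vertical_fov', 56.981684209656265), ('cx', 258.7086624089469), ('cy', 187.6178283529769), ('eye', array([ 0.44270199, -0.43302043,  0.50555383])), ('orientation', array([ 1.00833171, -0.02192056,  0.05794725]))]
{'t': 0.1, 'q': array([ 1.27801050e+00,  1.26313467e-01, -4.05151964e-02,  1.40541905e+00,
        1.67657988e-05,  1.57079967e+00]), 'joint_velocities': array([-9.84498169e-04, -3.06927498e-03,  2.06886037e-03,  1.15244609e-03,
       -8.68357274e-05,  1.04459961e-03]), 'joint_efforts': array([ 8.10900237e-04, -4.36904025e+01,  3.53607702e+01,  1.37815296e-02,
        7.63506523e-05,  3.64661943e-06]), 'tcp_pos': array([0.15141094, 0.50229394, 0.23060587]), 'orientation': array([-3.14014127e+00, -1.67609348e-05,  2.84880346e+00]), 'force': array([ 1.10327492, -0.40290375,  0.57365657]), 'moment': array([-0.022134  ,  0.0064978 ,  0.03439919]), 'finger_force': 0.0, 'opening': 1.0013945661746626}
```

View pics/top0.png

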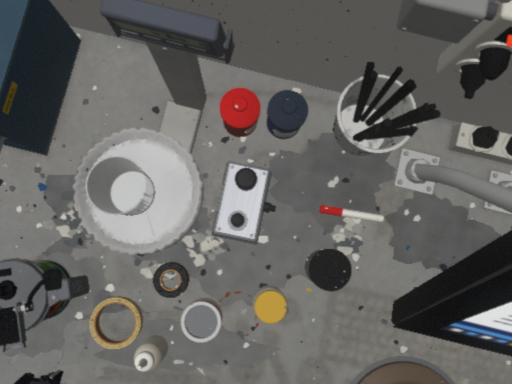

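View pics/side0.png

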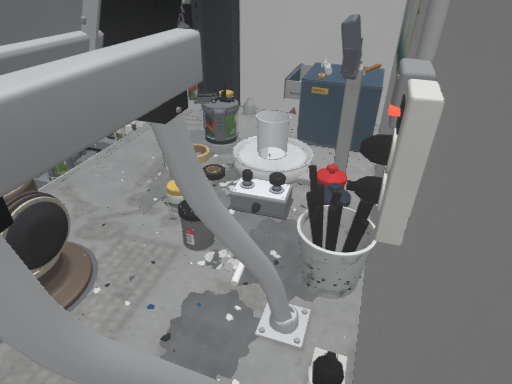

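The top view shows the box at about (243,200), with the wide knob at (246,179) and the slim knob at (238,219). The red and navy pots stand beyond the wide knob, and the side view agrees with this. Next I measure.

Run:
```python
from h import *
P=np.load("top.npy"); im=cv2.imread("pics/top0.png").astype(int)
for n,(u,v) in dict(wide=(246,179),slim=(238,219),red=(240,105),navy=(288,107),plate=(243,200),bench=(290,230),bowl=(195,190),stalk=(180,75),arm=(215,30),pipe=(430,165),pot=(375,115)).items(): print(n,P[v,u].round(4))
z=P[...,2]
m=np.zeros(z.shape,bool); m[155:245,205:280]=1
for n,lo,hi,ks in(("plate",.044,.056,0),("wide",.084,.100,(246,179)),("slim",.086,.098,(238,219))):
    k=m&(z>lo)&(z<hi)
    if ks:
        v,u=np.mgrid[:384,:512]; k&=np.hypot(u-ks[0],v-ks[1])<18
    q=P[k]; r=cv2.minAreaRect(q[:,:2].astype(np.float32)*1000); print(n,k.sum(),r,np.median(q[:,2]))
# tall stuff near wide knob
w=P[179,246]; d=np.hypot(P[...,0]-w[0],P[...,1]-w[1])
for a in range(-180,180,30):
    ang=np.degrees(np.arctan2(P[...,1]-w[1],P[...,0]-w[0]))
    s=(abs(ang-a)<15)&(d>.03)&(d<.2)&(z>.06)
    print(a,[(round(float(d[s&(z>h)].min()),3) if (s&(z>h)).any() else None) for h in(.06,.1,.15,.2)], z[s].max() if s.any() else None)
```

```text
wide [0.4506 0.2871 0.0896]
slim [0.3805 0.3023 0.0924]
red [0.5756 0.2953 0.1175]
navy [0.5713 0.2124 0.1164]
plate [0.4173 0.2929 0.0493]
bench [ 0.362   0.2031 -0.001 ]
bowl [0.437  0.3803 0.0516]
stalk [0.5977 0.3865 0.2064]
arm [0.5697 0.3208 0.4203]
pipe [ 0.475  -0.0528  0.0588]
pot [0.5701 0.0454 0.0607]
plate 2428 ((415.7874450683594, 295.3229064941406), (79.99801635742188, 135.6708526611328), 76.91716003417969) 0.04944879700944338
wide 388 ((452.030517578125, 286.6651611328125), (37.903011322021484, 38.02678298950195), 26.084003448486328) 0.09100900034780035
slim 142 ((379.92974853515625, 303.2098693847656), (22.6955509185791, 22.749616622924805), 89.03160858154297) 0.08985911300044613
-180 [0.198, None, None, None] 0.07794260076640092
-150 [0.178, 0.193, None, None] 0.10003079274764126
-120 [0.181, 0.197, None, None] 0.10001963317207385
-90 [0.195, 0.195, None, None] 0.12475134191076376
-60 [0.125, 0.181, 0.197, 0.199] 0.22449488871757162
-30 [0.108, 0.12, None, None] 0.12058353812930744
0 [0.091, 0.108, 0.119, 0.119] 0.420856395520769
30 [0.1, 0.115, 0.115, 0.115] 0.4236156016161547
60 [0.104, 0.19, 0.19, 0.19] 0.4188360606503658
90 [0.081, 0.161, 0.161, None] 0.15973084956254258
120 [0.103, 0.178, 0.178, None] 0.15852828301248922
150 [0.062, None, None, None] 0.09305029985312019
```

```bash
python3 -m inch '[{"claw":85,"tx":-0.12,"ty":-0.04,"wz":-0.05},{"claw":85,"tx":-0.3,"ty":-0.1,"wz":-0.127},{"claw":85,"tx":-0.48,"ty":-0.165,"wz":-0.127},{"claw":85,"tx":-0.65,"ty":-0.224,"wz":-0.127},{"claw":85,"tx":-0.82,"ty":-0.282,"wz":-0.127},{"claw":85,"tx":-0.95,"ty":-0.327,"wz":-0.127},{"claw":85,"tx":-1,"ty":-0.344,"wz":-0.127},{"claw":85,"tx":-1,"ty":-0.344,"wz":-0.127},{"claw":85,"tx":-1,"ty":-0.344,"wz":-0.127}]' 30
cat > go.py <<'E'
from h import *
import sys
s=env.read_state(); M=R.from_euler('xyz',s['orientation']).as_matrix()
t=np.array([float(a) for a in sys.argv[1:4]])
print(s['t'],s['tcp_pos'].round(4),s['orientation'].round(4),s['force'].round(1),"y axis deg",np.degrees(np.arctan2(M[1,1],M[0,1])).round(2),"norm shift",(M.T@(t-s['tcp_pos'])/.3).round(4))
E
python3 go.py .452 .287 .150
```

```text
0.1 [0.1514 0.5023 0.2306] [-3.1401 -0.      2.8488] [ 1.1 -0.4  0.6] y axis deg 73.22 norm shift [-1.1665 -0.3975  0.2692]schema error: expected keys claw, tx, ty, tz, wx, wy, wz
```

All keys are needed in each row.

```bash
python3 -m inch '[{"claw":85,"tx":-0.12,"ty":-0.04,"tz":0,"wx":0,"wy":0,"wz":-0.05},{"claw":85,"tx":-0.3,"ty":-0.1,"tz":0,"wx":0,"wy":0,"wz":-0.127},{"claw":85,"tx":-0.48,"ty":-0.165,"tz":0,"wx":0,"wy":0,"wz":-0.127},{"claw":85,"tx":-0.65,"ty":-0.224,"tz":0,"wx":0,"wy":0,"wz":-0.127},{"claw":85,"tx":-0.82,"ty":-0.282,"tz":0,"wx":0,"wy":0,"wz":-0.127},{"claw":85,"tx":-0.95,"ty":-0.327,"tz":0,"wx":0,"wy":0,"wz":-0.127},{"claw":85,"tx":-1,"ty":-0.344,"tz":0,"wx":0,"wy":0,"wz":-0.127},{"claw":85,"tx":-1,"ty":-0.344,"tz":0,"wx":0,"wy":0,"wz":-0.127},{"claw":85,"tx":-1,"ty":-0.344,"tz":0,"wx":0,"wy":0,"wz":-0.127}]' 30
python3 go.py .452 .287 .150
```

```text
t: 1.23
tcp_pos: [0.4081, 0.3179, 0.2312]
orientation: [-3.142, -0.001, 2.916]
force: [0.2, -0.2, 0.1]
opening: 0.994
finger_force: 0.0
1.225 [0.4081 0.3179 0.2312] [-3.1415e+00 -7.0000e-04  2.9164e+00] [ 0.2 -0.2  0.1] y axis deg 77.1 norm shift [-0.1658 -0.0676  0.2704]
```

```bash
python3 -m inch '[{"claw":85,"tx":-0.08,"ty":-0.034,"tz":0,"wx":0,"wy":0,"wz":0},{"claw":85,"tx":-0.166,"ty":-0.068,"tz":0.05,"wx":0,"wy":0,"wz":0},{"claw":85,"tx":-0.166,"ty":-0.068,"tz":0.15,"wx":0,"wy":0,"wz":0},{"claw":85,"tx":-0.166,"ty":-0.068,"tz":0.25,"wx":0,"wy":0,"wz":0},{"claw":85,"tx":-0.166,"ty":-0.068,"tz":0.27,"wx":0,"wy":0,"wz":0},{"claw":85,"tx":-0.166,"ty":-0.068,"tz":0.27,"wx":0,"wy":0,"wz":0},{"claw":85,"tx":-0.166,"ty":-0.068,"tz":0.27,"wx":0,"wy":0,"wz":0}]' 30
python3 go.py .452 .287 .060
python3 - <<'E'
from h import *
d=get_image("side"); cv2.imwrite("pics/s1.png",cv2.resize(d["image"][80:260,160:400],None,fx=3,fy=3))
d=get_image("top"); cv2.imwrite("pics/t1.png",cv2.resize(d["image"][110:290,130:370],None,fx=3,fy=3))
E
```

```text
t: 2.1
tcp_pos: [0.4533, 0.287, 0.1518]
orientation: [3.14, 0.001, 2.916]
force: [1.3, -0.3, 1.1]
opening: 0.994
finger_force: 0.0
2.1 [0.4533 0.287  0.1518] [3.1400e+00 1.5000e-03 2.9161e+00] [ 1.3 -0.3  1.1] y axis deg 77.08 norm shift [ 0.0046 -0.0013  0.3059]
```

View pics/s1.png

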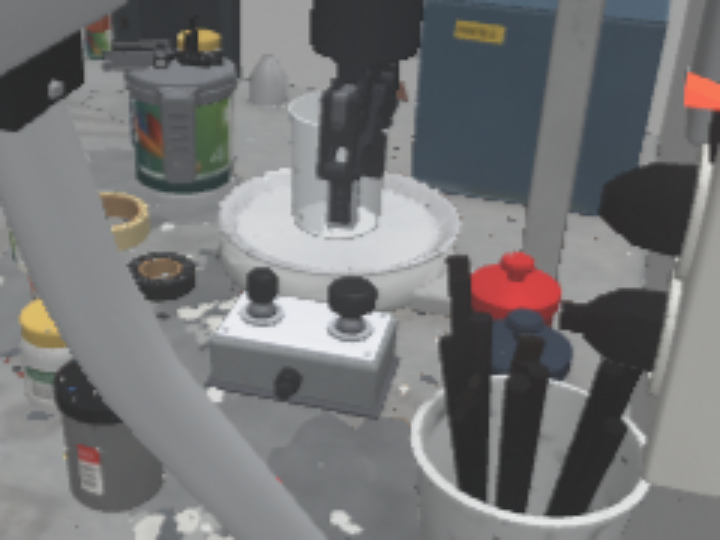

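In this side crop the knob cap is at (352,290). The open fingers (about 340,220) hang over it with nothing in the way, so I go down.

```bash
python3 -m inch '[{"claw":85,"tx":0.003,"ty":0,"tz":0.07,"wx":0,"wy":0,"wz":0},{"claw":85,"tx":0.003,"ty":0,"tz":0.15,"wx":0,"wy":0,"wz":0},{"claw":85,"tx":0.003,"ty":0,"tz":0.22,"wx":0,"wy":0,"wz":0},{"claw":85,"tx":0.003,"ty":0,"tz":0.28,"wx":0,"wy":0,"wz":0},{"claw":85,"tx":0.003,"ty":0,"tz":0.302,"wx":0,"wy":0,"wz":0},{"claw":85,"tx":0.003,"ty":0,"tz":0.302,"wx":0,"wy":0,"wz":0},{"claw":60,"tx":0.003,"ty":0,"tz":0.302,"wx":0,"wy":0,"wz":0},{"claw":50,"tx":0.003,"ty":0,"tz":0.302,"wx":0,"wy":0,"wz":0},{"claw":50,"tx":0.003,"ty":0,"tz":0.302,"wx":0,"wy":0,"wz":0}]' 30
python3 go.py .452 .287 .060
python3 - <<'E'
from h import *
d=get_image("side"); cv2.imwrite("pics/s2.png",cv2.resize(d["image"][120:220,200:330],None,fx=6,fy=6))
E
```

```text
t: 3.32
tcp_pos: [0.4523, 0.2865, 0.0601]
orientation: [3.141, 0.001, 2.915]
force: [0.2, -0.5, -0.3]
opening: 0.586
finger_force: 0.0
3.325 [0.4523 0.2865 0.0601] [3.1411e+00 5.0000e-04 2.9153e+00] [ 0.2 -0.5 -0.3] y axis deg 77.03 norm shift [0.0012 0.0013 0.0005]
```

View pics/s2.png

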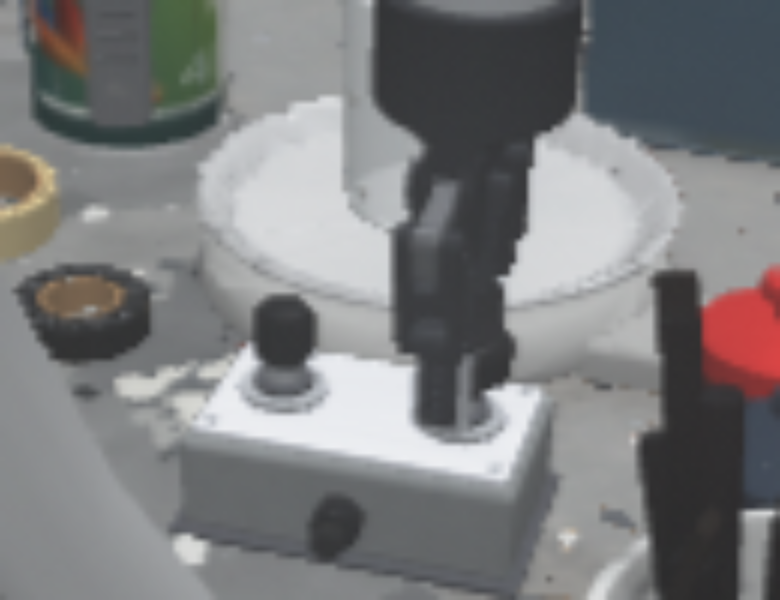

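The finger stands in front of the cap, low beside the nut at (460,415), and the slim knob at (285,340) is clear. I close and check the grip.

```bash
python3 -m inch '[{"claw":40,"tx":0,"ty":0,"tz":0,"wx":0,"wy":0,"wz":0},{"claw":30,"tx":0,"ty":0,"tz":0,"wx":0,"wy":0,"wz":0},{"claw":30,"tx":0,"ty":0,"tz":0,"wx":0,"wy":0,"wz":0},{"claw":30,"tx":0,"ty":0,"tz":0,"wx":0,"wy":0,"wz":0},{"claw":30,"tx":0,"ty":0,"tz":0,"wx":0,"wy":0,"wz":0}]' 50
```

```text
t: 4.0
tcp_pos: [0.4523, 0.2869, 0.0603]
orientation: [3.14, 0.0, 2.916]
force: [-0.5, 1.5, 5.0]
opening: 0.444
finger_force: 50.0
```

```bash
python3 -m inch '[{"claw":30,"tx":0,"ty":0,"tz":-0.01,"wx":0,"wy":0,"wz":0},{"claw":30,"tx":0,"ty":0,"tz":-0.025,"wx":0,"wy":0,"wz":0},{"claw":30,"tx":0,"ty":0,"tz":-0.04,"wx":0,"wy":0,"wz":0},{"claw":30,"tx":0,"ty":0,"tz":-0.05,"wx":0,"wy":0,"wz":0},{"claw":30,"tx":0,"ty":0,"tz":-0.057,"wx":0,"wy":0,"wz":0},{"claw":30,"tx":0,"ty":0,"tz":-0.06,"wx":0,"wy":0,"wz":0}]' 50
python3 - <<'E'
from h import *
d=get_image("side"); cv2.imwrite("pics/s3.png",cv2.resize(d["image"][120:220,200:330],None,fx=6,fy=6))
E
```

```text
t: 4.75
tcp_pos: [0.4522, 0.2868, 0.0769]
orientation: [3.141, -0.001, 2.915]
force: [3.5, 4.9, -7.3]
opening: 0.443
finger_force: 50.8
```

View pics/s3.png

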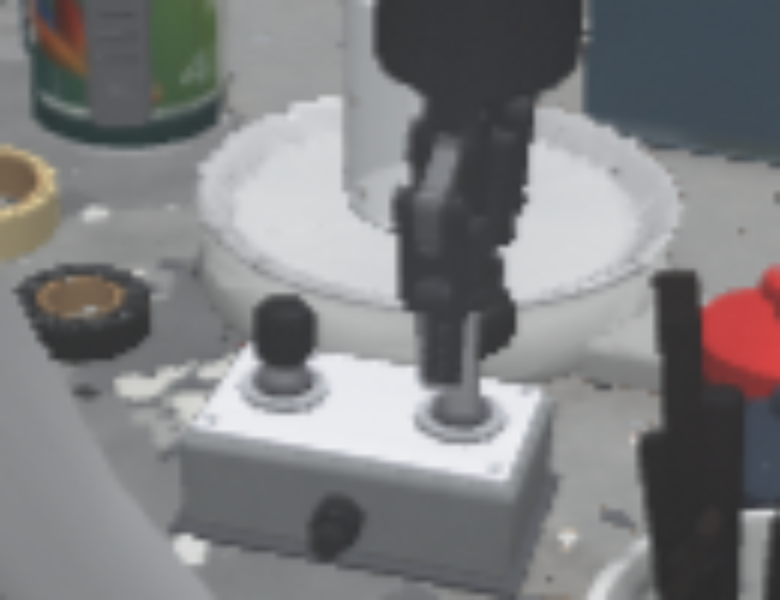

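The stem at (470,370) is drawn out and the cap has risen with the fingers, 17 mm up at 7 N. I go the last few mm to the stop and hold.

```bash
python3 -m inch '[{"claw":30,"tx":0,"ty":0,"tz":-0.004,"wx":0,"wy":0,"wz":0},{"claw":30,"tx":0,"ty":0,"tz":-0.007,"wx":0,"wy":0,"wz":0},{"claw":30,"tx":0,"ty":0,"tz":-0.007,"wx":0,"wy":0,"wz":0},{"claw":30,"tx":0,"ty":0,"tz":-0.007,"wx":0,"wy":0,"wz":0},{"claw":30,"tx":0,"ty":0,"tz":-0.007,"wx":0,"wy":0,"wz":0},{"claw":30,"tx":0,"ty":0,"tz":-0.007,"wx":0,"wy":0,"wz":0}]' 50
```

```text
t: 5.55
tcp_pos: [0.4522, 0.2868, 0.0789]
orientation: [3.141, -0.001, 2.915]
force: [2.3, 4.5, -7.4]
opening: 0.448
finger_force: 50.9
```

Held out about 18.6 mm for 0.6 s at 7 N, the full spring force. Now I release, open wide and rise.

```bash
python3 -m inch '[{"claw":60,"tx":0,"ty":0,"tz":0,"wx":0,"wy":0,"wz":0},{"claw":85,"tx":0,"ty":0,"tz":0,"wx":0,"wy":0,"wz":0},{"claw":85,"tx":0,"ty":0,"tz":0,"wx":0,"wy":0,"wz":0},{"claw":85,"tx":0,"ty":0,"tz":0,"wx":0,"wy":0,"wz":0},{"claw":85,"tx":0,"ty":0,"tz":-0.08,"wx":0,"wy":0,"wz":0},{"claw":85,"tx":0,"ty":0,"tz":-0.2,"wx":0,"wy":0,"wz":0},{"claw":85,"tx":0,"ty":0,"tz":-0.3,"wx":0,"wy":0,"wz":0},{"claw":85,"tx":0,"ty":0,"tz":-0.3,"wx":0,"wy":0,"wz":0},{"claw":85,"tx":0,"ty":0,"tz":-0.3,"wx":0,"wy":0,"wz":0}]' 50
python3 - <<'E'
from h import *
d=get_image("side"); cv2.imwrite("pics/s4.png",cv2.resize(d["image"][120:220,200:330],None,fx=6,fy=6))
E
```

```text
t: 6.68
tcp_pos: [0.4518, 0.2862, 0.1692]
orientation: [-3.141, -0.0, 2.915]
force: [-1.0, -0.3, -0.8]
opening: 0.997
finger_force: 0.0
```

View pics/s4.png

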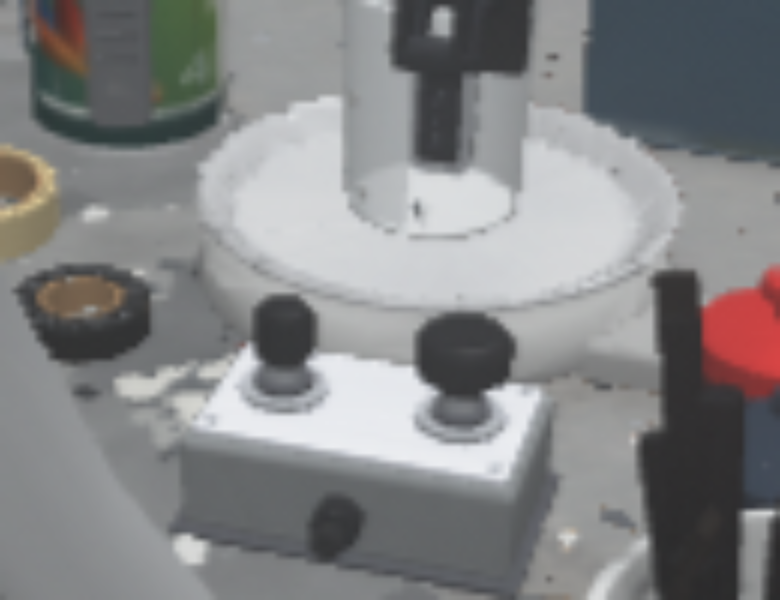

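The wide knob (465,350) is back in at its starting pixel position, the slim knob (285,340) has not moved, and the gripper is clear of both.

```bash
python3 -c "
from cell import close_job
print(close_job())"
```

```text
the job is handed in; nothing more can be done
None
```

I pulled the wide lamp knob up about 18.6 mm, just short of its 20 mm stop, held it there for over 0.5 s and let it spring back fully in; the slim fan knob was never touched, and the job was handed in at about 7 s with no verdict returned.

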